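# Set the stop of the drilling gauge

## Robot

A 6-joint arm with a two-finger parallel gripper is mounted at the origin on a cart in front of the work surface, level with it; the furniture and walls round the work are solid. World frame = base frame: x ahead of the robot, y to its left, z up, the work surface at z = 0. Lengths are in m, angles in rad, forces in N, time in s.
With the tool pointing down it reaches from about 0.25 to 0.775 m from the base axis. Payload 4 kg.
Tool frame: the origin (TCP) lies on the front face of the gripper's body, between the roots of the fingers; the fingertips stand 97 mm ahead of it and the grasp point (between the pads) lies 78 mm ahead of it; z points along the fingers, x is the direction in which the jaws open and shut, and the axes are right-handed (so a half turn about z gives the same grasp; the last joint's range is limited). The gripper opens to 94 mm and grips with 3 to 60 N. Pads are 16 mm wide; open, the fingers measure 119 mm over their backs; the gripper's body (75 mm by 177 mm) begins 78 mm behind the grasp point.
Start: joints at [1.066, 0.087, 1.371, -0, 1.684, -0.103], TCP at [0.215, 0.506, 0.303] pointing down, gripper open.
Joint ranges: [-3.1, 3.1], [-0.76, 2.03], [0.27, 2.55], [-1.08, 4.22], [0.17, 2.65], [-2.57, 2.57]. Speed limits (rad/s): [2.79, 2.79, 3.14, 3.14, 3.14, 3.14].

## Interface

Orientations are given as a 3x3 rotation matrix whose columns are the frame's x, y, z axes.
In Python, from workcell import env gives the robot as it stands.
- The arm moves only by the tool send_rows, never from a script. Its arguments are lists of equal length, an entry for each row: "xyz": the shift along the world's x, y, z in mm, a list of three; "rotation": the turn, a rotation vector about the world's x, y, z in degrees, a list of three. In form: {"xyz": [[dx, dy, dz], ...], "rotation": [[ax, ay, az], ...]}. A call has exactly 8 rows; each row is the pose to reach, as a shift and turn from the pose measured when the call began; what a row does not reach only later rows make up. A row lasts 1/12 s, in which the tool goes at most 41.7 mm and 7.16 degrees, less where a joint would pass 70% of its speed; a pose out of reach is approached as far as the arm can. A call with a gripper value outside its range is refused whole. "jaw" is the finger opening in mm, from 0 to 94, set as the call begins (left out, the last holds). The fingers move at their own pace and stop on an object; "force" is the grip in N (left out, the last holds). Time passes only in rows, so rows that repeat a pose let the fingers close, or fill a call up. It gives the time, the measured TCP pose, the force and the opening at its end, in the units of the state.
- env.observe(): the state, without advancing time (a new reading comes with each control period).
- env.snapshot(name): name is "scene" or "top"; returns the picture (384x512x3 uint8, red, green, blue); there is no depth.
- env.camera_params(name): a dict with "fx", "fy", "cx", "cy" (pixels), "dist" ([k1, k2, p1, p2, k3] as OpenCV has them; the pictures are not rectified), "view" (4x4, takes a point from world to camera coordinates). Camera axes: x right, y down, z forward; pixel columns grow to the right and rows downward; lengths in m; the calibration is good to about 2 mm. A picture is of the moment at which its call begins. camera_params takes no time and is no camera call.
- env.hand_in(): hands the job in, once; it reports no verdict.
The state is a dict: "clock": time; "joint_positions": joint angles; "qvel": joint speeds; "joint_torque": joint torques, N m; "eef_pos": TCP position; "tool_rot": TCP orientation; "force": force on the tool from outside, world axes, zero at the start; "wrist_torque": the same for the moment, N m; "width": finger opening in m.
Only numpy, scipy, OpenCV 4.12 (cv2) and the standard library are available. Lean on these libraries where they do the work, as an engineer would, in place of code of your own. Each camera call takes 0.05 s, during which the arm holds its last target. There are 200 camera calls.

## Task

The drilling gauge has to be set for the next candle bar. Take hold of the square stop block and slide it along the steel rod until its centre line stands opposite the pointer on the rule, let it come to rest there, and only then let go. Leave the round stop where it is.

Things in the scene. Friction and masses are not known exactly. Their poses are not given: they have to be found in the camera images.
- gauge: Gauge fixed to the table: dark board 100 x 400 x 16 mm, a post at each end (tops 72 mm above the table) and a 12 mm steel rod between. Origin: centre of the board's underside; y along the rod, z up. Rod axis at x = +5 mm, 52 mm above the table. A pale rule strip with ticks lies along the board's front (-x) edge.
- square_stop: Wooden block on the rod, 44 x 32 (along rod) x 42 mm, with a square grip 30 (x, across rod) x 32 mm on top, a dark line round its middle. Origin: on the rod axis at mid-length; axes as the gauge's. Pinch the grip from above, 21 to 61 mm above the origin. Slides along y only, 1.2 N friction, stays where left. Starts 45 to 180 mm to the -y side of the pointer, nothing between.
- round_stop: The other stop on the same rod: a turned wooden barrel 44 mm in diameter, 24 mm long, with a round peg 16 mm thick that reaches 53 mm above the rod axis. Origin: on the rod axis at mid-length; axes as the gauge's. It stands near the +y end of the rod, beyond the pointer, and slides easily.
- pointer: The mark: a steel clip fixed on the rule strip, 18 mm wide, with an upright blade 4 mm wide, its top 39 mm above the table, 39 mm in front (-x) of the rod. Origin: foot of the blade, 17 mm above the table; axes as the gauge's. The square stop is set when its origin is level with this one along the gauge's y.

How it is judged:
On the way:
1. the square stop is held at rest at the pointer (y of square_stop in the frame of pointer between -0.01 and 0.01 m and linear speed of square_stop below 0.01 m/s and contact force between the fingers and square_stop above 1 N), for 0.2 s.
At the end, for the whole second after the job is handed in: The square stop rests released on the rod with its centre within 10 mm of the pointer, measured along the rod, and the round stop is within 12 mm of where it began (y of square_stop in the frame of pointer between -0.01 and 0.01 m and linear speed of square_stop below 0.01 m/s and distance of round_stop from where it was at the start of the episode below 0.012 m); the robot touches nothing.
It also fails if it takes over 34 s, if anything falls off the work surface, if the arm or the gripper's body presses on something with over 40 N, if the wrist force passes 120 N, or if a joint passes its speed limit or range.

## Working session

There is one attempt and no reset: what is moved stays moved. The work goes in short steps, Python scripts to look and compute and a tool call to move; the robot and the scene stay as the last step left them, time stands still between calls to the robot, and variables do not carry over. Pictures are saved under pics/ and viewed, about 8 in all and at most 12, crops included, and the job is handed in when it is done.

Besides the shell and the picture viewer there is one more tool, called after "Request:" in YAML: its name, and indented under it one key for each argument. send_rows: Moves the arm, as the interface text tells. Its arguments: {"type":"object","properties":{"xyz":{"type":"array","items":{"type":"array","items":{"type":"number"}}},"rotation":{"type":"array","items":{"type":"array","items":{"type":"number"}}},"jaw":{"type":"number"},"force":{"type":"number"}},"required":["xyz","rotation"]}

```bash
mkdir -p pics
python3 - <<'E'
from workcell import env
import cv2
for n in("scene","top"):
    im=env.snapshot(n); cv2.imwrite(f"pics/{n}0.png",im[:,:,::-1])
    print(n,env.camera_params(n))
s=env.observe();print(s)
E
```

```text
scene {'fx': 349.0957386599157, 'fy': 349.0957386599157, 'cx': 253.46245858776814, 'cy': 188.11889064650148, 'dist': array([-0.02418668,  0.        ,  0.        ,  0.        ,  0.        ]), 'view': array([[ 0.79575908, -0.60523823,  0.02131132, -0.42845442],
       [-0.23895522, -0.34612067, -0.90724908,  0.18453808],
       [ 0.55647811,  0.71685924, -0.4200535 ,  0.61408526],
       [ 0.        ,  0.        ,  0.        ,  1.        ]])}
top {'fx': 473.6532251363383, 'fy': 473.6532251363383, 'cx': 256.82392521913346, 'cy': 193.62006970188747, 'dist': array([0.0013125, 0.       , 0.       , 0.       , 0.       ]), 'view': array([[-0.0069516 , -0.9998475 , -0.01602066, -0.02219196],
       [-0.9865897 ,  0.00947031, -0.16294499,  0.52096579],
       [ 0.16307186,  0.01467309, -0.98650508,  0.81276607],
       [ 0.        ,  0.        ,  0.        ,  1.        ]])}
{'clock': 0.1, 'joint_positions': array([ 1.06587176e+00,  8.78933599e-02,  1.37209704e+00, -1.11335038e-05,
        1.68360196e+00, -1.03086080e-01]), 'qvel': array([-0.00122874, -0.00238419, -0.00250788, -0.00041124,  0.00037106,
       -0.00093398]), 'joint_torque': array([ 1.74756176e-03, -3.41253233e+01, -3.03300619e+01,  7.20267138e-02,
        3.04886070e-02, -9.27455471e-05]), 'eef_pos': array([0.21496407, 0.50592341, 0.30161741]), 'tool_rot': array([[ 3.91111231e-01,  9.20342919e-01, -9.57658255e-04],
       [ 9.20341265e-01, -3.91112355e-01, -1.75551589e-03],
       [-1.99022859e-03, -1.94770431e-04, -9.99998001e-01]]), 'force': array([-0.55585356, -1.06457776,  0.0693399 ]), 'wrist_torque': array([-0.01713539,  0.0148536 ,  0.00512521]), 'width': 0.0938849783150652}
```

View pics/top0.png

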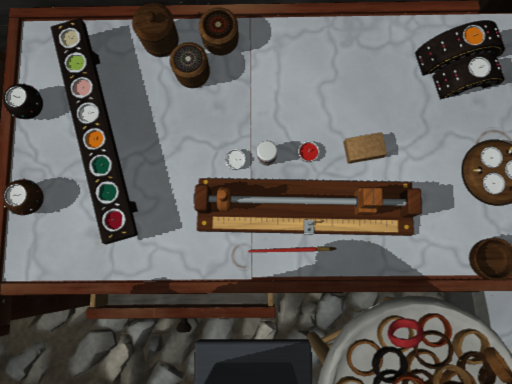

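View pics/scene0.png

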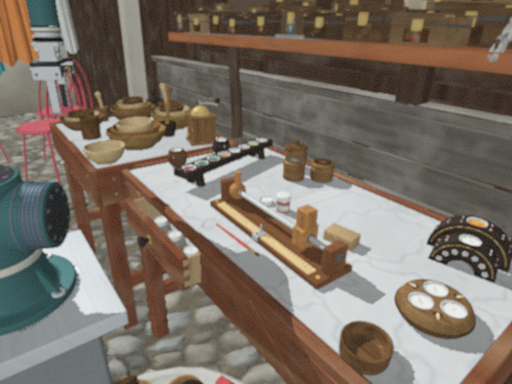

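The top view shows the gauge, with the square stop at about (370,200), the pointer at about (309,227) and the round stop at about (223,198). I'll enlarge it.

Run:
```python
import cv2
im=cv2.imread("pics/top0.png")[170:240,290:430]
cv2.imwrite("pics/c1.png",cv2.resize(im,None,fx=5.5,fy=5.5,interpolation=cv2.INTER_CUBIC))
im=cv2.imread("pics/top0.png")[170:240,185:325]
cv2.imwrite("pics/c2.png",cv2.resize(im,None,fx=5.5,fy=5.5,interpolation=cv2.INTER_CUBIC))
```

```text
(no output)
```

View pics/c1.png

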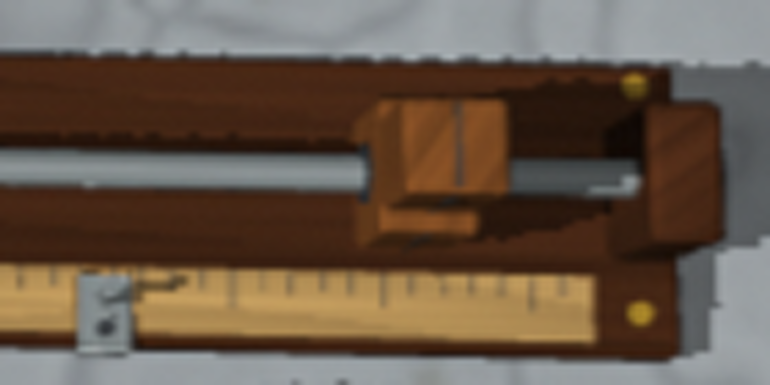

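View pics/c2.png

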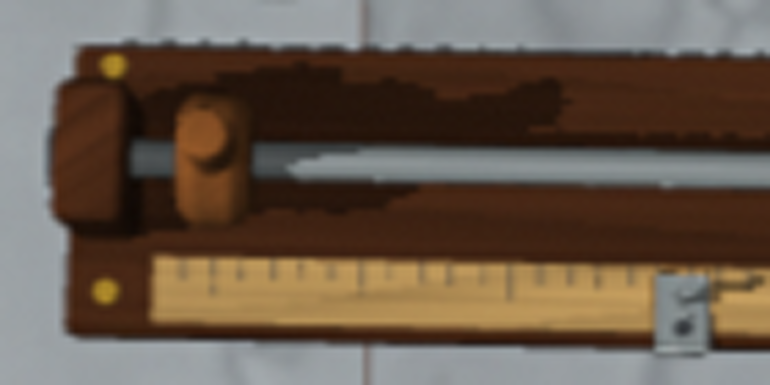

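```bash
cat > h.py <<'E'
import numpy as np,cv2
from workcell import env
def w(u,v,z,cam="top"):
    p=env.camera_params(cam);V=p["view"];K=np.array([[p["fx"],0,p["cx"]],[0,p["fy"],p["cy"]],[0,0,1]])
    n=cv2.undistortPoints(np.array([[[u,v]]],float),K,p["dist"]).ravel()
    R,t=V[:3,:3],V[:3,3];c=-R.T@t;d=R.T@np.array([*n,1]);return c+d*(z-c[2])/d[2]
def c(x,y,ox,z,oy=170,s=5.5): return w((x+.5)/s-.5+ox,(y+.5)/s-.5+oy,z)
E
python3 - <<'E'
from h import *
np.set_printoptions(precision=4,suppress=True)
rt,rb,lt,lb=c(670,68,290,.016),c(680,358,290,.016),c(78,45,185,.016),c(67,335,185,.016)
print(rt,rb,lt,lb)
d=(lt+lb-rt-rb);d/=np.linalg.norm(d);print("dir",d,"yaw",np.degrees(np.arctan2(-d[0],d[1])),"len",np.linalg.norm(lt-rt),np.linalg.norm(rt-rb))
x=np.array([d[1],-d[0],0]);g=(rt+rb+lt+lb)/4
loc=lambda p:(round((p-g)@x,4),round((p-g)@d,4))
print("centre",g)
sq=c(456,147,290,.113);sl=c(460,147,290,.113);pt=c(104,315,290,.019);pt2=c(683,315,185,.019);rd=c(208,135,185,.105)
for n,p in dict(sq=sq,sl=sl,pt=pt,pt2=pt2,rd=rd,a=c(403,147,290,.113),b=c(508,147,290,.113)).items():print(n,p,loc(p))
E
```

```text
[ 0.5444 -0.3138  0.016 ] [ 0.4464 -0.3113  0.016 ] [0.5563 0.0826 0.016 ] [0.4573 0.085  0.016 ]
dir [ 0.0289  0.9996 -0.    ] yaw -1.6542036847274275 len 0.39664062029834046 0.09801696437429738
centre [ 0.5011 -0.1143  0.016 ]
sq [ 0.5028 -0.218   0.113 ] (np.float64(0.0047), np.float64(-0.1036))
sl [ 0.5028 -0.2192  0.113 ] (np.float64(0.0047), np.float64(-0.1048))
pt [ 0.462  -0.1204  0.019 ] (np.float64(-0.0389), np.float64(-0.0072))
pt2 [ 0.462  -0.1209  0.019 ] (np.float64(-0.0389), np.float64(-0.0077))
rd [0.5101 0.0302 0.105 ] (np.float64(0.0048), np.float64(0.1447))
a [ 0.5029 -0.2022  0.113 ] (np.float64(0.0044), np.float64(-0.0878))
b [ 0.5026 -0.2335  0.113 ] (np.float64(0.005), np.float64(-0.1191))
```

Estimates: the square stop is at (0.503, -0.2185), and the pointer is 97 mm further along the rod direction (0.029, 1.0). I'll pinch along the rod and travel above everything first.

Request:
send_rows:
  xyz:
    - [13,-33,0]
    - [27,-66,0]
    - [40,-100,0]
    - [53,-133,0]
    - [66,-166,0]
    - [80,-200,0]
    - [93,-233,0]
    - [106,-266,0]
  rotation:
    - [0,0,2.7]
    - [0,0,5.4]
    - [0,0,8]
    - [0,0,10.7]
    - [0,0,13.4]
    - [0,0,16]
    - [0,0,18.7]
    - [0,0,21.4]
  jaw: 94

```text
clock: 0.77
eef_pos: [0.3209, 0.2382, 0.3012]
tool_rot: [[0.025, 1.0, -0.001], [1.0, -0.025, -0.002], [-0.002, -0.0, -1.0]]
force: [0.6, 0.8, 0.0]
width: 0.0938
```

Request:
send_rows:
  xyz:
    - [13,-33,0]
    - [27,-66,0]
    - [40,-100,0]
    - [53,-133,0]
    - [66,-166,0]
    - [80,-200,0]
    - [93,-233,0]
    - [106,-266,0]
  rotation:
    - [0,0,0]
    - [0,0,0]
    - [0,0,0]
    - [0,0,0]
    - [0,0,0]
    - [0,0,0]
    - [0,0,0]
    - [0,0,0]

```text
clock: 1.43
eef_pos: [0.4269, -0.0296, 0.3008]
tool_rot: [[0.026, 1.0, -0.001], [1.0, -0.026, -0.002], [-0.002, -0.001, -1.0]]
force: [-0.1, 1.0, -0.1]
width: 0.0941
```

Request:
send_rows:
  xyz:
    - [13,-32,0]
    - [25,-63,0]
    - [38,-95,0]
    - [51,-127,0]
    - [63,-158,0]
    - [76,-189,0]
    - [76,-189,0]
    - [76,-189,0]
  rotation:
    - [0,0,0]
    - [0,0,0]
    - [0,0,0]
    - [0,0,0]
    - [0,0,0]
    - [0,0,0]
    - [0,0,0]
    - [0,0,0]

```text
clock: 2.1
eef_pos: [0.5029, -0.2198, 0.2993]
tool_rot: [[0.028, 1.0, -0.004], [1.0, -0.028, -0.0], [-0.0, -0.003, -1.0]]
force: [0.3, -0.7, -0.9]
width: 0.094
```

Run:
```python
from h import *
print(env.observe()["eef_pos"],env.observe()["force"])
for n in("scene","top"):cv2.imwrite(f"pics/{n}1.png",env.snapshot(n)[:,:,::-1])
im=cv2.imread("pics/scene1.png")[140:300,200:400]
cv2.imwrite("pics/c3.png",cv2.resize(im,None,fx=3.5,fy=3.5,interpolation=cv2.INTER_CUBIC))
```

```text
[ 0.50290072 -0.21983383  0.29929072] [ 0.26935925 -0.70369769 -0.86112756]
```

View pics/c3.png

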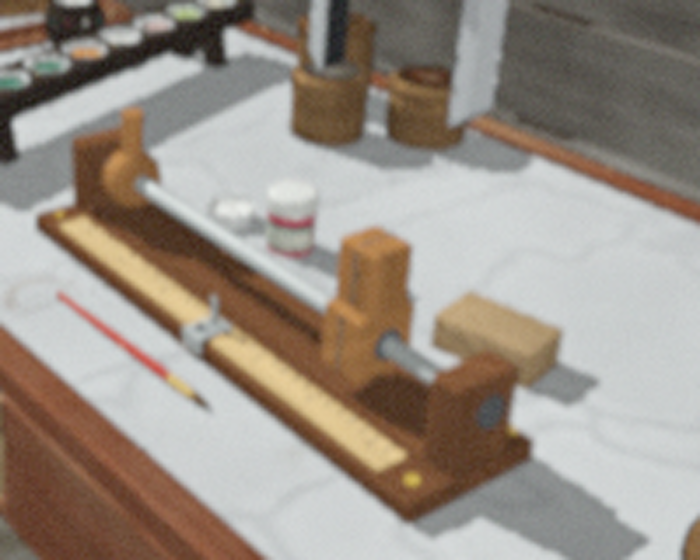

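The fingers are above the grip, at about (330,30) and (480,60) in the crop, and straddle it along the rod. The grip top is at about (375,240). Now down 124 mm, then close.

Request:
send_rows:
  xyz:
    - [0,0,-20]
    - [0,0.5,-40]
    - [0,1,-60]
    - [0,1,-80]
    - [0,1,-100]
    - [0,1,-115]
    - [0,1,-124]
    - [0,1,-124]
  rotation:
    - [0,0,0]
    - [0,0,0]
    - [0,0,0]
    - [0,0,0]
    - [0,0,0]
    - [0,0,0]
    - [0,0,0]
    - [0,0,0]

```text
clock: 2.87
eef_pos: [0.5014, -0.2152, 0.1743]
tool_rot: [[0.024, 1.0, -0.006], [1.0, -0.024, 0.001], [0.001, -0.006, -1.0]]
force: [0.5, 0.2, -0.2]
width: 0.0943
```

Request:
send_rows:
  xyz:
    - [0,0,0]
    - [0,0,0]
    - [0,0,0]
    - [0,0,0]
    - [0,0,0]
    - [0,0,0]
    - [0,0,0]
    - [0,0,0]
  rotation:
    - [0,0,0]
    - [0,0,0]
    - [0,0,0]
    - [0,0,0]
    - [0,0,0]
    - [0,0,0]
    - [0,0,0]
    - [0,0,0]
  jaw: 20
  force: 12

```text
clock: 3.53
eef_pos: [0.5015, -0.2153, 0.1744]
tool_rot: [[0.024, 1.0, -0.006], [1.0, -0.024, 0.001], [0.001, -0.006, -1.0]]
force: [0.8, 0.4, 0.1]
width: 0.0443
```

Request:
send_rows:
  xyz:
    - [0,0,0]
    - [0,0,0]
    - [0,0,0]
    - [0,0,0]
    - [0,0,0]
    - [0,0,0]
    - [0,0,0]
    - [0,0,0]
  rotation:
    - [0,0,0]
    - [0,0,0]
    - [0,0,0]
    - [0,0,0]
    - [0,0,0]
    - [0,0,0]
    - [0,0,0]
    - [0,0,0]

```text
clock: 4.2
eef_pos: [0.5015, -0.2153, 0.1744]
tool_rot: [[0.024, 1.0, -0.006], [1.0, -0.024, 0.001], [0.001, -0.006, -1.0]]
force: [-0.0, -0.8, -0.6]
width: 0.032
```

Run:
```python
from h import *
s=env.observe();print(s["eef_pos"],s["tool_rot"],s["force"],s["width"])
p=s["eef_pos"]+0.078*s["tool_rot"][:,2];d=np.array([.0289,.9996,0])
t=np.array([.462,-.1206,0]);print("grasp",p,"go",(t-p)@d)
im=env.snapshot("scene")[:,:,::-1][140:300,200:400]
cv2.imwrite("pics/c4.png",cv2.resize(im,None,fx=3.5,fy=3.5,interpolation=cv2.INTER_CUBIC))
```

```text
[ 0.50148388 -0.21532626  0.17436887] [[ 0.02433059  0.99968857 -0.00554801]
 [ 0.99970337 -0.02432415  0.0012253 ]
 [ 0.00108997 -0.00557617 -0.99998386]] [-0.04840204 -0.84245445 -0.61735496] 0.031969987939615016
grasp [ 0.50105114 -0.21523069  0.09637013] go 0.0934642607920636
```

View pics/c4.png

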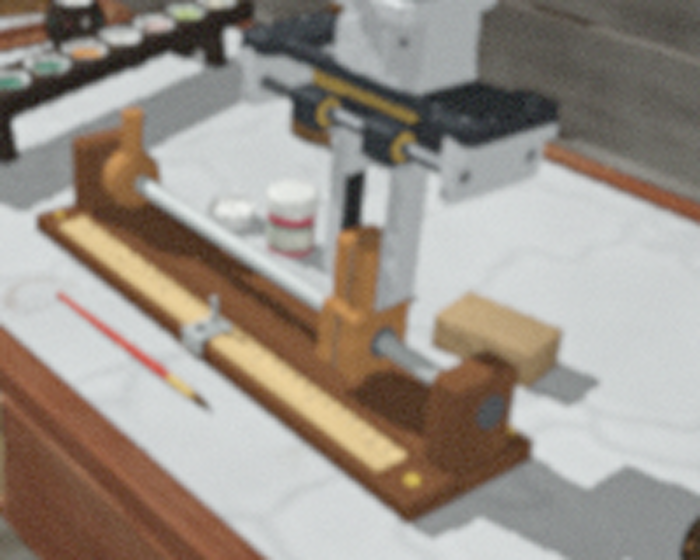

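The grip is held at 32 mm, with a pad on each face along the rod; the grip is at (358,265) in the crop. I'll slide about 93 mm along the rod in two calls.

Request:
send_rows:
  xyz:
    - [0.1,4,0]
    - [0.4,12,0]
    - [0.6,20,0]
    - [0.9,30,0]
    - [1.2,40,0]
    - [1.5,50,0]
    - [1.7,57,0]
    - [1.8,60,0]
  rotation:
    - [0,0,0]
    - [0,0,0]
    - [0,0,0]
    - [0,0,0]
    - [0,0,0]
    - [0,0,0]
    - [0,0,0]
    - [0,0,0]

```text
clock: 4.92
eef_pos: [0.5033, -0.1537, 0.1743]
tool_rot: [[0.023, 1.0, -0.006], [1.0, -0.023, 0.002], [0.002, -0.006, -1.0]]
force: [0.1, -1.9, -1.0]
width: 0.0317
```

Run:
```python
from h import *
s=env.observe();print(s["eef_pos"],s["force"],s["width"])
p=s["eef_pos"]+0.078*s["tool_rot"][:,2];d=np.array([.0289,.9996,0])
t=np.array([.462,-.1206,0]);print("grasp",p,"go",(t-p)@d)
```

```text
[ 0.50328771 -0.15370736  0.1743455 ] [ 0.07467887 -1.91086001 -1.01136327] 0.03165283991366315
grasp [ 0.502853   -0.15357576  0.09634683] go 0.031781918271583616
```

Request:
send_rows:
  xyz:
    - [0.1,4,0]
    - [0.3,11,0]
    - [0.5,18,0]
    - [0.7,24,0]
    - [0.8,28,0]
    - [0.9,30.5,0]
    - [0.9,31.5,0]
    - [0.9,31.5,0]
  rotation:
    - [0,0,0]
    - [0,0,0]
    - [0,0,0]
    - [0,0,0]
    - [0,0,0]
    - [0,0,0]
    - [0,0,0]
    - [0,0,0]

```text
clock: 5.58
eef_pos: [0.5042, -0.1218, 0.1743]
tool_rot: [[0.023, 1.0, -0.006], [1.0, -0.023, 0.002], [0.002, -0.006, -1.0]]
force: [0.6, 0.9, -0.0]
width: 0.0321
```

Request:
send_rows:
  xyz:
    - [0,0,0]
    - [0,0,0]
    - [0,0,0]
    - [0,0,0]
    - [0,0,0]
    - [0,0,0]
    - [0,0,0]
    - [0,0,0]
  rotation:
    - [0,0,0]
    - [0,0,0]
    - [0,0,0]
    - [0,0,0]
    - [0,0,0]
    - [0,0,0]
    - [0,0,0]
    - [0,0,0]

```text
clock: 6.25
eef_pos: [0.5042, -0.1218, 0.1743]
tool_rot: [[0.023, 1.0, -0.006], [1.0, -0.023, 0.002], [0.002, -0.006, -1.0]]
force: [0.5, 0.2, -1.4]
width: 0.0321
```

Run:
```python
from h import *
s=env.observe();print(s["eef_pos"],s["force"],s["width"],s["clock"])
p=s["eef_pos"]+0.078*s["tool_rot"][:,2];d=np.array([.0289,.9996,0])
t=np.array([.462,-.1206,0]);print("grasp",p,"go",(t-p)@d)
a=env.snapshot("scene")[:,:,::-1][180:270,220:340]
b=env.snapshot("top")[:,:,::-1][170:240,250:370]
f=lambda i:cv2.resize(i,None,fx=3.3,fy=3.3,interpolation=cv2.INTER_CUBIC)
a,b=f(a),f(b);h=max(len(a),len(b))
P=lambda i:cv2.copyMakeBorder(i,0,h-len(i),0,0,cv2.BORDER_CONSTANT)
cv2.imwrite("pics/c5.png",np.hstack([P(a),P(b)]))
```

```text
[ 0.50422243 -0.1217834   0.17432441] [ 0.45502098  0.19373942 -1.35481909] 0.0321099598689833 6.25
grasp [ 0.50378808 -0.12158868  0.09632586] go -0.00021939154661276112
```

View pics/c5.png

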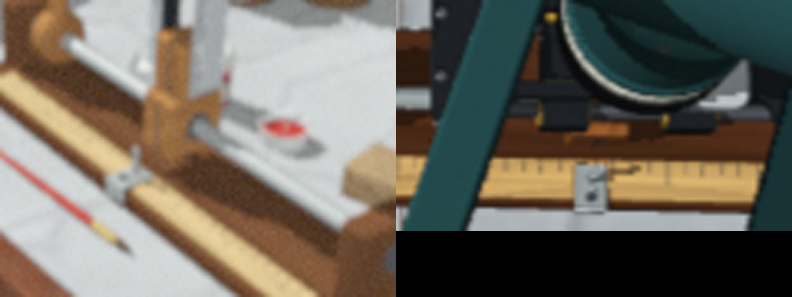

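The scene view (left) shows the block opposite the pointer at about (140,160). In the top view the visible front of the block spans columns 565–632, and the clip centre is at 590. I'll check that against projection.

Run:
```python
from h import *
d=np.array([.0289,.9996,0]);x=np.array([.9996,-.0289,0]);o=np.array([.462,-.1206,0])+.039*x  # on rod at pointer
p=env.camera_params("top");K=np.array([[p["fx"],0,p["cx"]],[0,p["fy"],p["cy"]],[0,0,1]])
for z in(.031,.073):
  for y in(-.016,0,.016):
    q=o-.022*x+y*d+[0,0,z];q=p["view"][:3]@[*q,1]
    u=cv2.projectPoints(q[None],np.zeros(3),np.zeros(3),K,p["dist"])[0].ravel()
    print(z,y,(u[0]+.5-250)*3.3-.5+396,(u[1]+.5-170)*3.3-.5)
a=env.snapshot("top")[:,:,::-1][195:240,290:335]
cv2.imwrite("pics/c6.png",cv2.resize(a,None,fx=12,fy=12,interpolation=cv2.INTER_CUBIC))
```

```text
0.031 -0.016 621.9275201349678 156.50841992260158
0.031 0 592.7326423057219 155.92517668372196
0.031 0.016 563.5593238751005 155.3424312819483
0.073 -0.016 630.9002354107813 147.33841203368223
0.073 0 600.2213877502478 146.72911195772028
0.073 0.016 569.5663660727085 146.12034978445533
```

View pics/c6.png

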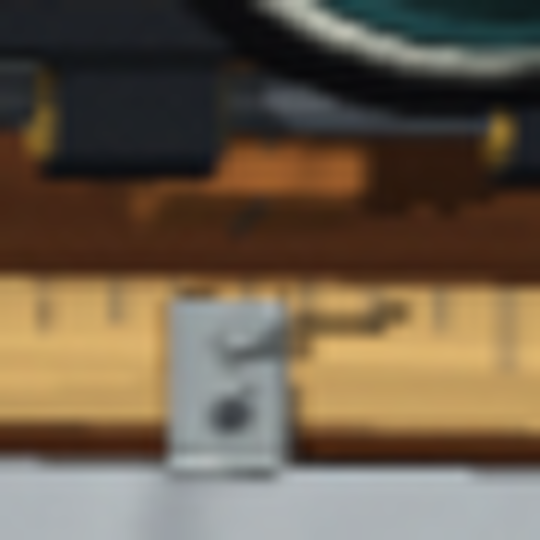

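The block's right top edge is at pixel 320.4 and the prediction was 320.8, so it is within 1 mm. It has been held at rest for about 0.8 s, so I'll release and withdraw.

Request:
send_rows:
  xyz:
    - [0,0,0]
    - [0,0,0]
    - [0,0,0]
    - [0,0,0]
    - [0,0,0]
    - [0,0,0]
    - [0,0,0]
    - [0,0,0]
  rotation:
    - [0,0,0]
    - [0,0,0]
    - [0,0,0]
    - [0,0,0]
    - [0,0,0]
    - [0,0,0]
    - [0,0,0]
    - [0,0,0]
  jaw: 75

```text
clock: 7.07
eef_pos: [0.5042, -0.1218, 0.1743]
tool_rot: [[0.023, 1.0, -0.006], [1.0, -0.023, 0.002], [0.002, -0.006, -1.0]]
force: [0.6, -1.0, 0.2]
width: 0.075
```

Request:
send_rows:
  xyz:
    - [0,0,6]
    - [0,0,20]
    - [0,0,40]
    - [0,0,60]
    - [0,0,80]
    - [0,0,100]
    - [0,0,115]
    - [0,0,120]
  rotation:
    - [0,0,0]
    - [0,0,0]
    - [0,0,0]
    - [0,0,0]
    - [0,0,0]
    - [0,0,0]
    - [0,0,0]
    - [0,0,0]

```text
clock: 7.73
eef_pos: [0.505, -0.1221, 0.2981]
tool_rot: [[0.023, 1.0, -0.0], [1.0, -0.023, 0.0], [0.0, -0.0, -1.0]]
force: [-0.2, -0.2, 0.6]
width: 0.075
```

Request:
send_rows:
  xyz:
    - [-5,25,0]
    - [-10,60,0]
    - [-20,95,0]
    - [-30,130,0]
    - [-40,165,0]
    - [-50,195,0]
    - [-60,220,0]
    - [-60,220,0]
  rotation:
    - [0,0,0]
    - [0,0,0]
    - [0,0,0]
    - [0,0,0]
    - [0,0,0]
    - [0,0,0]
    - [0,0,0]
    - [0,0,0]

```text
clock: 8.4
eef_pos: [0.4432, 0.1015, 0.2979]
tool_rot: [[0.017, 1.0, -0.001], [1.0, -0.017, 0.003], [0.003, -0.001, -1.0]]
force: [0.2, -0.7, 0.6]
width: 0.0753
```

Request:
send_rows:
  xyz:
    - [-5,25,0]
    - [-10,55,0]
    - [-20,85,0]
    - [-30,115,0]
    - [-40,145,0]
    - [-50,170,0]
    - [-50,180,0]
    - [-50,180,0]
  rotation:
    - [0,0,0]
    - [0,0,0]
    - [0,0,0]
    - [0,0,0]
    - [0,0,0]
    - [0,0,0]
    - [0,0,0]
    - [0,0,0]

```text
clock: 9.07
eef_pos: [0.3932, 0.2826, 0.2973]
tool_rot: [[0.014, 1.0, -0.002], [1.0, -0.014, 0.002], [0.002, -0.002, -1.0]]
force: [0.2, -0.7, 0.2]
width: 0.0752
```

Run:
```python
from h import *
print(env.observe()["clock"])
im=env.snapshot("top")[:,:,::-1];cv2.imwrite("pics/top2.png",im)
cv2.imwrite("pics/c7.png",cv2.resize(im[170:240,190:330],None,fx=5.5,fy=5.5,interpolation=cv2.INTER_CUBIC))
```

```text
9.0667
```

View pics/c7.png

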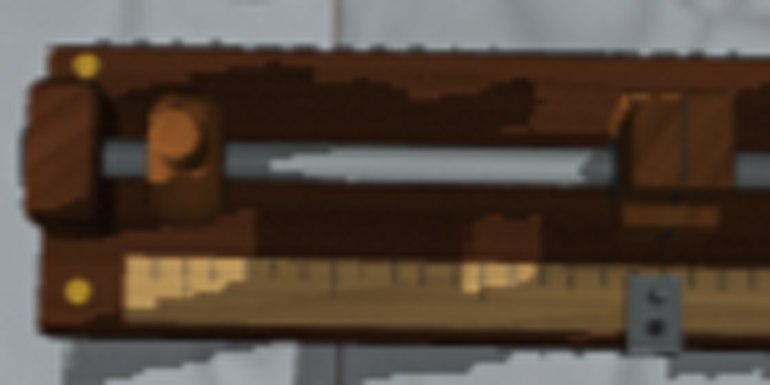

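Run:
```python
from h import *
d=np.array([.0289,.9996,0])
print([(c(a,141,190,.113)-c(655,315,190,.019))@d for a in(683.5,686)])
print(env.hand_in())
```

```text
[np.float64(0.0002718246983698985), np.float64(-0.0004770261298527852)]
the job is handed in; nothing more can be done
None
```

I pinched the square stop's grip from above at 12 N and slid it about 93 mm along the rod to the pointer. I held it still there for at least 0.67 s, then opened the jaws, lifted clear, moved the arm away and handed the job in at about 9 s.

- **While held:** with the block gripped at 32 mm, the tool position put its centre 0.2 mm from the pointer along the rod. In the top picture its top edge was 0.4 px from where it should be, about 0.6 mm.
- **After release:** the last top picture put the block's centre within 0.5 mm of the pointer. The calibration is only good to about 2 mm, still well inside the 10 mm allowed.
- **Round stop:** it appears at the same pixels as at the start. The robot was not touching anything.

No check failed. The readings differed by no more than about 1 mm. Handing in returned no verdict.

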